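Slide the tall jar crate home into its bay

ROBOT

A 7-joint arm with a two-finger parallel gripper is mounted at the origin on the work surface. World frame = base frame: x ahead of the robot, y to its left, z up, the work surface at z = 0. Lengths are in mm, angles in rad, forces in N, time in s.
With the tool pointing down it reaches from about 400 to 850 mm from the base axis. Payload 4.5 kg.
Tool frame: the origin (TCP) lies between the finger pads; the fingertips stand r.tips_ahead ahead of it and the grasp point (between the pads) lies 2 mm behind it (r.tips_ahead is the distance from the TCP to the fingertips, in mm); z points along the fingers, y is the line along which they close (so a half turn about z gives the same grasp; the last joint's range is limited). The gripper opens to 88 mm and grips with 3 to 60 N. Pads are 18 mm wide; open, the fingers measure 123 mm over their backs; the gripper's body (75 mm by 187 mm) begins 45 mm behind the grasp point.
Start: joints at [1.28, 0.689, -0.195, 1.565, 0.157, 0.902, -0.215], TCP at [199.478, -592.335, 255.743] pointing down, gripper open.
Joint ranges: [-3.01, 3.01], [-0.46, 2.08], [-1.47, 1.51], [0.13, 2.56], [-1, 4.14], [0.04, 2.09], [-2.66, 2.66]. Speed limits (rad/s): [2.57, 2.57, 3.14, 3.14, 3.14, 3.14, 3.14].

INTERFACE

Orientations are given as a rotation vector (axis times angle).
In Python, from bench import r gives the robot as it stands.
- The arm moves only by the tool arm_command, never from a script. Its arguments are lists of equal length, an entry for each row: "dp": the shift along the tool's x, y, z in m, a list of three; "rotation": the turn, a rotation vector about the tool's x, y, z in degrees, a list of three; "jaw": the closure, from 0 (fully open) to 1 (shut). In form: {"dp": [[x, y, z], ...], "rotation": [[rx, ry, rz], ...], "jaw": [jaw, ...]}. A call has 1 to 20 rows; each row is the pose to reach, as a shift and turn from the pose commanded when the call began, along the tool's axes at that moment; what a row does not reach only later rows make up. A row lasts 1/12 s, in which the tool goes at most 41.7 mm and 7.16 degrees, less where a joint would pass 70% of its speed; a pose out of reach is approached as far as the arm can. A call with a gripper value outside its range is refused whole. The fingers move at their own pace and stop on an object; "newtons" is the grip in N (left out, the last holds). Time passes only in rows, so rows that repeat a pose let the fingers close. It gives the time, the measured TCP pose, the force, the opening and the grip force at its end, in the units of the state.
- r.get_obs(): the state, without advancing time (a new reading comes with each control period).
- r.get_image(name): name is "scene" or "top" or "wrist"; returns (picture, depth): 400x640x3 uint8, red, green, blue; 400x640 float32, mm along the optical axis (not along the pixel's ray), 0 where there is no reading.
- r.camera_model(name): a dict with "intrinsics" (3x3 intrinsics, pixels), "rvec" (rotation vector, rad) and "tvec" (3), from world to camera coordinates, as OpenCV has them. Camera axes: x right, y down, z forward; pixel columns grow to the right and rows downward; lengths in mm; the calibration is good to about 2 mm. A picture is of the moment at which its call begins: read the wrist's pose just before it. camera_model takes no time and is no camera call; for the wrist camera it gives the pose at the moment of the call.
- r.close_job(): hands the job in; it is judged then, once.
The state is a dict: "t": time; "qpos": joint angles; "qvel": joint speeds; "joint_efforts": joint torques, N m; "eef_pos": TCP position; "orientation": TCP orientation; "contact_force": force on the tool from outside, world axes, zero at the start; "ft_torque": the same for the moment, N m; "gripper_width": opening from 0.0 (shut) to 1.0 (fully open); "grasp_force": force on a finger pad.
Only numpy, scipy, OpenCV 4.12 (cv2) and the standard library are available. Lean on these libraries where they do the work, as an engineer would, in place of code of your own. Each camera call takes 0.05 s, during which the arm holds its last target. There are 200 camera calls.

TASK

Push the tall blue crate of jars across the counter into its wooden bay until it stands square and fully home against the back board. It is heavy and tips easily, so push it only low down near its base, keep it upright and on the counter all the way, and neither grip nor lift it. Leave the mug, the sauce bottle and the tin where they are, and finish with the hand clear of everything.

Things in the scene. Friction and masses are not known exactly. Their poses are not given: they have to be found in the camera images.
- crate: Tall blue plastic crate of preserving jars (white, brass lids), loose, 200 mm high, 1.6 to 2.4 kg. Blue upright part: 80 mm along x, 150 mm along y. The pale wooden skid under it is one with it: 150 mm wide, 35 mm high, flush in front and at the sides, jutting 35 mm out behind (-x). Origin on the underside below the blue part's centre, z up; +x roughly to the bay, the skid's lip towards the robot.
- crate_push (a point): The place to push: middle of the skid's rear edge, a flat upright face 150 mm wide, 35 mm high; point 18 mm above the counter, 75 mm behind the crate's origin; axes as the crate's. Pushed here it slides, taking 7 to 18 N; pushed above about 55 mm it may tip forward. Two spread fingertips side by side here keep its direction. Lean the hand back 10 degrees or more to keep its wide palm off the blue wall.
- bay: The bay: a U of brown wood fixed to the counter, open to the robot and above, no floor. Origin on the counter at the middle of the back board's inner face; z up, x square into the board, y along it. Board 210 mm long, 90 mm high, 18 mm thick. Two fences 50 mm high, 15 mm thick reach 65 mm out from the board to x = -65 mm, inner faces at y = +90 and -90 mm: 180 mm for the 150 mm wide crate.
- bay_home (a point): On the counter inside the bay, 40 mm in front of the back board, midway between the fences; axes as the bay's. The crate's origin comes here when fully home (up to 15 mm to either side is possible), its x axis along the bay's; the skid's rear edge then stands 50 mm out beyond the fences' ends.
- mug: White mug, 76 mm across, 90 mm high, standing to one side of the bay, origin at the centre of its underside. To be left alone.
- sauce: Amber sauce bottle with a red cap, 56 mm across, 150 mm high, standing to one side, origin at the centre of its underside. To be left alone.
- tin: Green-labelled tin, 68 mm across, 85 mm high, standing to one side, origin at the centre of its underside. To be left alone.
Not all that is in view belongs to the job. What is meant by the bay is not purple, and is the larger of those in its own colour.

How it is judged (in metres and radians):
At the end, for the whole second after the job is handed in: The crate stands at rest, upright (within 0.04 rad) on the counter between the fences, no more than 7 mm short of the back board and square to it within 0.07 rad (x of crate in the frame of bay between -0.047 and -0.03 m and y of crate in the frame of bay between -0.03 and 0.03 m and angle between the x axis of crate and the x axis of bay, either way round below 0.07 rad and angle between crate's own z axis and vertical below 0.04 rad and height (world z) of crate below 0.006 m and linear speed of crate below 0.01 m/s and angular speed of crate below 0.05 rad/s); the robot touches nothing.
It fails at once if the crate tips by more than 0.15 rad (angle between crate's own z axis and vertical above 0.15 rad).
It fails at once if the crate is lifted off the counter (origin more than 12 mm up) (height (world z) of crate above 0.012 m).
It fails at once if the fingers push the crate well above its base (the grasp point, 19 mm behind the fingertips, higher than 85 mm over the counter while the fingers press on the crate) (contact force between the fingers and crate above 2 N and height (world z) of the grasp point above 0.085 m).
It fails at once if the mug, the sauce bottle or the tin is moved by more than 15 mm or knocked over (distance of any of mug, sauce, tin from where it was at the start of the episode above 0.015 m or angle between any of mug, sauce, tin's own z axis and vertical above 0.3 rad).
It also fails if it takes over 48 s, if anything falls off the work surface, if the arm or the gripper's body presses on something with over 40 N, if the wrist force passes 120 N, or if a joint passes its speed limit or range.

## Working session

There is one attempt and no reset: what is moved stays moved. The work goes in short steps, Python scripts to look and compute and a tool call to move; the robot and the scene stay as the last step left them, time stands still between calls to the robot, and variables do not carry over. Pictures are saved under pics/ and viewed, at most 10 in all, crops included, and the job is handed in when it is done.

Besides the shell and the picture viewer there is one more tool, called after ">>>" in YAML: its name, and indented under it one key for each argument. arm_command: Moves the arm, as the interface text tells. Its arguments: {"type":"object","properties":{"dp":{"type":"array"},"rotation":{"type":"array"},"jaw":{"type":"array"},"newtons":{"type":"number"}},"required":["dp","rotation","jaw"]}

```bash
mkdir -p pics; ls
python3 - <<'E'
from bench import r
import cv2,numpy as np
o=r.get_obs();print(o,r.tips_ahead)
for n in("scene","top"):
    p,d=r.get_image(n);cv2.imwrite(f"pics/{n}0.png",p[:,:,::-1]);np.savez(f"{n}0.npz",p=p,d=d)
    print(n,r.camera_model(n))
E
```

```text
pics
{'t': 0.0, 'qpos': array([ 1.27982998,  0.6899738 , -0.19450092,  1.56636241,  0.15733174,
        0.90247992, -0.21510366]), 'qvel': array([-9.46521713e-05,  1.64132232e-03, -1.43968754e-03,  8.24389735e-04,
        1.19885739e-03,  1.31159780e-03,  1.46474898e-03]), 'joint_efforts': array([ 4.04234906e-04, -5.27567983e+01, -1.26672953e+00, -1.53433603e+01,
       -5.25527378e-02,  6.51547292e-03,  1.66312129e-04]), 'eef_pos': array([ 199.17826924, -591.77497806,  254.9111345 ]), 'orientation': array([-3.09849276e+00, -5.07759889e-01,  7.18111331e-04]), 'contact_force': array([0.10430622, 0.01519065, 0.57971291]), 'ft_torque': array([ 0.01095115, -0.03889019,  0.05001148]), 'grasp_force': 0.0, 'gripper_width': 0.9985867268260015} 17.0
scene {'intrinsics': array([[406.01195988,   0.        , 322.8050905 ],
       [  0.        , 406.01195988, 199.40192277],
       [  0.        ,   0.        ,   1.        ]]), 'rvec': array([ 2.32364176,  0.57143232, -0.24585076]), 'tvec': array([-518.75253755, -185.14908739, 1245.33129379])}
top {'intrinsics': array([[421.66281303,   0.        , 318.17090375],
       [  0.        , 421.66281303, 192.08004529],
       [  0.        ,   0.        ,   1.        ]]), 'rvec': array([ 2.14579808, -2.18201817,  0.06805623]), 'tvec': array([ -7.28350056, 636.81262722, 903.54725165])}
```

View pics/scene0.png

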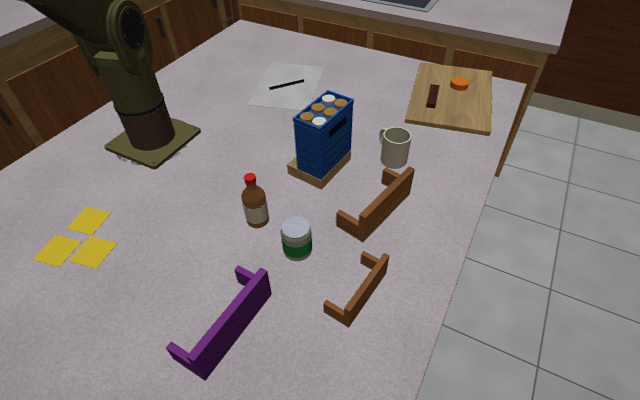

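View pics/top0.png

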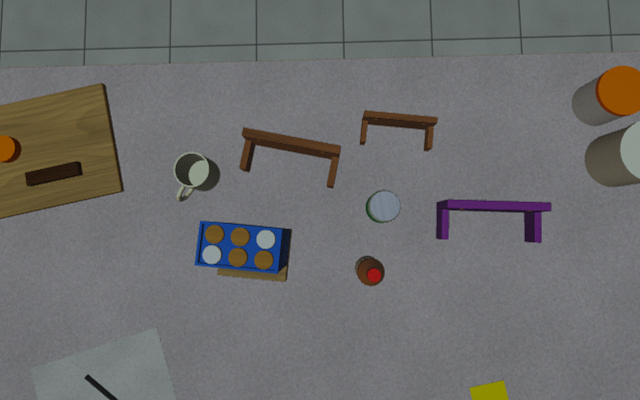

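The scene picture shows the crate at (323,135), larger brown bay at (380,205), small brown U at (360,290), purple U at (225,320). The top picture shows the crate at (243,250), mug (192,170), tin (383,206) and sauce (370,271).

Bay candidates in the top picture are the big brown U (290,150), the small brown U (400,125) and the purple U (495,215). I choose the larger brown one at (290,150). The orange/yellow items and the cutting board are irrelevant.

```bash
cat > h.py <<'E'
import cv2,numpy as np
from bench import r
def cloud(n,d):
    c=r.camera_model(n);K=c["intrinsics"];R=cv2.Rodrigues(c["rvec"])[0]
    v,u=np.mgrid[:400,:640]
    X=np.stack([(u-K[0,2])/K[0,0]*d,(v-K[1,2])/K[1,1]*d,d],-1)-c["tvec"].ravel()
    return X@R
def rect(P):
    c,s,a=cv2.minAreaRect(P[:,:2].astype(np.float32)); return np.round(c,1),np.round(s,1),round(a,2)
E
python3 - <<'E'
from h import *
z=np.load("top0.npz");p,d=z["p"],z["d"].astype(float);W=cloud("top",d);Z=W[...,2]
hsv=cv2.cvtColor(p,cv2.COLOR_RGB2HSV)
def box(u0,u1,v0,v1):
    m=np.zeros(Z.shape,bool);m[v0:v1,u0:u1]=1;return m&(d>0)
print("table z",np.median(Z[300:350,350:450]))
brown=(hsv[...,0]<20)&(hsv[...,1]>90)
for n,b in(("big",box(230,350,120,195)),("small",box(352,445,100,160)),("purple",box(430,560,190,250))):
    m=b&(Z>70)&(Z<100); print(n,"board",m.sum(),rect(W[m]),np.median(Z[m]))
    m2=b&(Z>40)&(Z<58);
    k,l,s,c=cv2.connectedComponentsWithStats(m2.astype(np.uint8))
    for i in range(1,k):
        if s[i,4]>30: print("  fence",s[i,4],c[i],rect(W[l==i]),np.median(Z[l==i]))
b=box(180,300,205,290)
for lo,hi in((185,215),(28,42)):
    m=b&(Z>lo)&(Z<hi);print("crate",lo,m.sum(),rect(W[m]),np.median(Z[m]))
blue=b&(hsv[...,0]>100)&(hsv[...,0]<130)&(hsv[...,1]>120)&(Z>190);print("bluetop",rect(W[blue]),np.median(Z[blue]))
for n,b in(("mug",box(165,215,145,205)),("tin",box(360,410,182,230)),("sauce",box(350,390,250,292))):
    m=b&(Z>25);print(n,rect(W[m]),Z[m].max())
cv2.imwrite("pics/crop.png",cv2.resize(p[110:300,160:360,::-1],None,fx=3,fy=3))
E
```

```text
table z -1.7737163303290302
big board 981 (array([740.4,  36.1]), array([209.4,  19.8]), 77.92) 87.95822741986214
  fence 553 [289.20614828 159.54972875] (array([701.4,  44.6]), array([210.1,  67.2]), 77.93) 48.21758289981714
small board 4 (array([ 787.1, -212.5]), array([123.8,   5.8]), 78.6) 70.36071260042229
  fence 166 [399.51204819 121.56024096] (array([ 785.8, -197.5]), array([157.4,   3.4]), 82.75) 49.55015745484829
purple board 980 (array([ 597.9, -386.8]), array([209.8,  18.5]), 87.34) 87.99581237075961
  fence 271 [444.57564576 222.3099631 ] (array([ 570. , -293.4]), array([26. , 81.3]), 86.8) 47.78412239735486
  fence 268 [537.13059701 226.8619403 ] (array([ 552.4, -482.1]), array([16.7, 63.9]), 87.44) 47.696397553344084
crate 185 3619 (array([525.1, 122.5]), array([150.5,  80.2]), 83.51) 195.83538998057216
crate 28 578 (array([507.8, 124.1]), array([149.7, 114.9]), 83.47) 33.36632304815271
bluetop (array([525.5, 122.5]), array([150.5,  79.5]), 83.5) 198.18037487710524
mug (array([676.8, 256.6]), array([ 75.6, 101.7]), 29.11) 92.5272924927371
tin (array([ 600.1, -156. ]), array([66.9, 64.9]), 88.53) 87.49444989577067
sauce (array([ 468.3, -122.7]), array([53.2, 54.9]), 0.28) 152.80450267900616
```

View pics/crop.png

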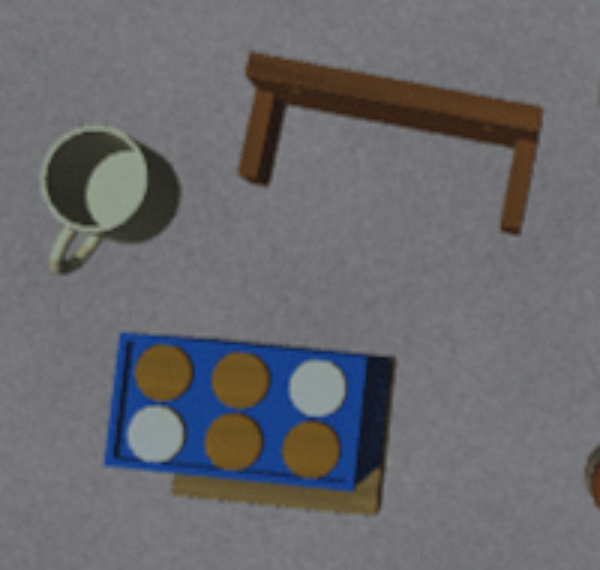

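The crop confirms the choice: a brown U with a 210 mm board and a crate with its skid lip towards the robot. In the bay frame the crate sits 39 mm off in y and is turned 5.6°. I'll first push it sideways at the base to line it up, then push straight from the rear.

```bash
cat >> h.py <<'E'
from scipy.spatial.transform import Rotation as Ro
B0=np.array([731.6,38.0]);YB=np.radians(-12.1)
bx=np.array([np.cos(YB),np.sin(YB),0]);by=np.array([-bx[1],bx[0],0]);ez=np.array([0,0,1.])
def pb(x,y,z): return np.r_[B0,0]+x*bx+y*by+z*ez
def side(a): a=np.radians(a);Z=-np.cos(a)*ez-np.sin(a)*by;return np.c_[np.cross(bx,Z),bx,Z]
def rear(a): a=np.radians(a);Z=-np.cos(a)*ez+np.sin(a)*bx;return np.c_[np.cross(by,Z),by,Z]
def step(p,R,p0=None,R0=None):
    o=r.get_obs();p0=o["eef_pos"] if p0 is None else p0;R0=Ro.from_rotvec(o["orientation"]).as_matrix() if R0 is None else R0
    return np.round(R0.T@(p-p0)/1e3,4),np.round(Ro.from_matrix(R0.T@R).as_rotvec(degrees=True),2)
def where():
    o=r.get_obs();d=o["eef_pos"]-np.r_[B0,0]
    print("t",round(o["t"],2),"bay xyz",np.round([d@bx,d@by,d[2]],1),"F",np.round(o["contact_force"],1),"q",np.round(o["qpos"],2))
E
python3 - <<'E'
from h import *
where()
print(step(np.array([430,-150,350.]),side(0)))
t=pb(-241,190,300);print(t,step(t,side(33)))
print(step(t,side(33),np.array([430,-150,350.]),side(0)))
E
```

```text
t 0.1 bay xyz [-388.5 -727.4  255. ] F [-0.8  0.9 -0.5] q [ 1.28  0.69 -0.19  1.57  0.16  0.9  -0.22]
(array([ 0.3597, -0.3452, -0.0945]), array([-9.000e-02, -4.000e-02, -5.929e+01]))
[535.78176689 274.29688864 300.        ] (array([ 0.5954, -0.7135, -0.0439]), array([-17.14, -30.01, -57.55]))
(array([0.437 , 0.0145, 0.05  ]), array([ -0., -33.,  -0.]))
```

>>> arm_command:
  dp:
    - [0.05,-0.05,-0.06]
    - [0.36,-0.345,-0.095]
    - [0.36,-0.345,-0.095]
    - [0.36,-0.345,-0.095]
    - [0.36,-0.345,-0.095]
    - [0.36,-0.345,-0.095]
    - [0.36,-0.345,-0.095]
    - [0.36,-0.345,-0.095]
    - [0.36,-0.345,-0.095]
    - [0.36,-0.345,-0.095]
    - [0.36,-0.345,-0.095]
    - [0.36,-0.345,-0.095]
    - [0.36,-0.345,-0.095]
    - [0.36,-0.345,-0.095]
    - [0.36,-0.345,-0.095]
    - [0.36,-0.345,-0.095]
  rotation:
    - [0,0,-7]
    - [0,0,-59.3]
    - [0,0,-59.3]
    - [0,0,-59.3]
    - [0,0,-59.3]
    - [0,0,-59.3]
    - [0,0,-59.3]
    - [0,0,-59.3]
    - [0,0,-59.3]
    - [0,0,-59.3]
    - [0,0,-59.3]
    - [0,0,-59.3]
    - [0,0,-59.3]
    - [0,0,-59.3]
    - [0,0,-59.3]
    - [0,0,-59.3]
  jaw: [0.25,0.25,0.25,0.25,0.25,0.25,0.25,0.25,0.25,0.25,0.25,0.25,0.25,0.25,0.25,0.25]

```text
t: 1.43
eef_pos: [429.5, -151.9, 350.2]
orientation: [-2.445, -1.972, 0.003]
contact_force: [-0.5, -0.1, -1.0]
gripper_width: 0.752
grasp_force: 0.0
```

Run:
```python
from h import *
where()
t=pb(-241,190,300);print(t,step(t,side(33)))
```

```text
t 1.43 bay xyz [-255.6 -249.1  350.2] F [-0.5 -0.1 -1. ] q [ 0.64  0.38 -0.57  1.9   0.25  0.93 -0.27]
[535.78176689 274.29688864 300.        ] (array([0.4391, 0.0138, 0.0496]), array([ -0.13, -32.93,  -0.08]))
```

>>> arm_command:
  dp:
    - [0.439,0.014,0.05]
    - [0.439,0.014,0.05]
    - [0.439,0.014,0.05]
    - [0.439,0.014,0.05]
    - [0.439,0.014,0.05]
    - [0.439,0.014,0.05]
    - [0.439,0.014,0.05]
    - [0.439,0.014,0.05]
    - [0.439,0.014,0.05]
    - [0.439,0.014,0.05]
    - [0.439,0.014,0.05]
    - [0.439,0.014,0.05]
    - [0.439,0.014,0.05]
    - [0.439,0.014,0.05]
    - [0.439,0.014,0.05]
  rotation:
    - [0,-33,0]
    - [0,-33,0]
    - [0,-33,0]
    - [0,-33,0]
    - [0,-33,0]
    - [0,-33,0]
    - [0,-33,0]
    - [0,-33,0]
    - [0,-33,0]
    - [0,-33,0]
    - [0,-33,0]
    - [0,-33,0]
    - [0,-33,0]
    - [0,-33,0]
    - [0,-33,0]
  jaw: [0.25,0.25,0.25,0.25,0.25,0.25,0.25,0.25,0.25,0.25,0.25,0.25,0.25,0.25,0.25]

```text
t: 2.68
eef_pos: [537.0, 273.0, 300.5]
orientation: [2.11, 1.7, -0.628]
contact_force: [0.1, -1.3, 0.1]
gripper_width: 0.749
grasp_force: 0.0
```

Run:
```python
from h import *
where()
t=pb(-241,165,31);print(t,step(t,side(33)))
```

```text
t 2.68 bay xyz [-239.5  189.   300.5] F [ 0.1 -1.3  0.1] q [-0.53  0.86 -0.41  1.23  0.55  1.67 -1.22]
[530.54130282 249.85230772  31.        ] (array([ 0.1274, -0.0016,  0.2387]), array([-0.07,  0.17, -0.16]))
```

>>> arm_command:
  dp:
    - [0.03,0,0.055]
    - [0.05,0,0.095]
    - [0.07,0,0.13]
    - [0.09,-0.001,0.17]
    - [0.105,-0.001,0.195]
    - [0.117,-0.002,0.22]
    - [0.125,-0.002,0.233]
    - [0.127,-0.002,0.239]
    - [0.127,-0.002,0.239]
    - [0.127,-0.002,0.239]
    - [0.127,-0.002,0.239]
    - [0.127,-0.002,0.239]
  rotation:
    - [0,0,0]
    - [0,0,0]
    - [0,0,0]
    - [0,0,0]
    - [0,0,0]
    - [0,0,0]
    - [0,0,0]
    - [0,0,0]
    - [0,0,0]
    - [0,0,0]
    - [0,0,0]
    - [0,0,0]
  jaw: [0.25,0.25,0.25,0.25,0.25,0.25,0.25,0.25,0.25,0.25,0.25,0.25]

```text
t: 3.68
eef_pos: [530.7, 254.1, 33.3]
orientation: [2.11, 1.704, -0.619]
contact_force: [1.0, -0.1, 0.2]
gripper_width: 0.752
grasp_force: 0.0
```

Run:
```python
from h import *
where()
for y in(140,117,92):
    t=pb(-241,y,30);print(y,step(t,side(33)))
p,d=r.get_image("top");cv2.imwrite("pics/t1.png",p[100:300,140:400,::-1].repeat(2,0).repeat(2,1))
```

```text
t 3.68 bay xyz [-241.7  169.2   33.3] F [ 1.  -0.1  0.2] q [-0.53  1.16 -0.36  1.41  0.69  1.24 -1.42]
140 (array([-0.0227,  0.0007,  0.0186]), array([ 0.14, -0.18, -0.1 ]))
117 (array([-0.042 ,  0.0007,  0.031 ]), array([ 0.14, -0.18, -0.1 ]))
92 (array([-0.0631,  0.0007,  0.0446]), array([ 0.14, -0.18, -0.1 ]))
```

View pics/t1.png

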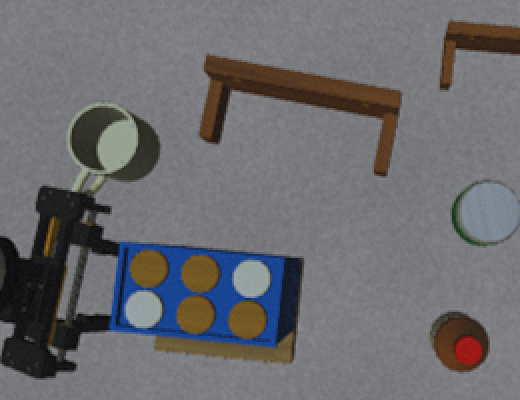

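The picture shows the gripper left of the crate (fingers at crop (95,240) and (95,325)), and the palm end near but clear of the mug handle (88,182). Pushing moves the palm away from it.

>>> arm_command:
  dp:
    - [-0.012,0,0.011]
    - [-0.0227,0,0.0186]
    - [-0.026,0,0.021]
    - [-0.029,0,0.023]
    - [-0.032,0,0.025]
    - [-0.035,0,0.027]
    - [-0.038,0,0.0285]
    - [-0.041,0,0.0305]
    - [-0.044,0,0.0325]
    - [-0.047,0,0.0345]
    - [-0.05,0,0.036]
    - [-0.053,0,0.038]
    - [-0.056,0,0.04]
    - [-0.059,0,0.042]
    - [-0.0615,0,0.0437]
    - [-0.0615,0,0.0437]
    - [-0.0615,0,0.0437]
  rotation:
    - [0,0,0]
    - [0,0,0]
    - [0,0,0]
    - [0,0,0]
    - [0,0,0]
    - [0,0,0]
    - [0,0,0]
    - [0,0,0]
    - [0,0,0]
    - [0,0,0]
    - [0,0,0]
    - [0,0,0]
    - [0,0,0]
    - [0,0,0]
    - [0,0,0]
    - [0,0,0]
    - [0,0,0]
  jaw: [0.25,0.25,0.25,0.25,0.25,0.25,0.25,0.25,0.25,0.25,0.25,0.25,0.25,0.25,0.25,0.25,0.25]

```text
t: 5.15
eef_pos: [516.9, 188.4, 28.6]
orientation: [2.115, 1.715, -0.601]
contact_force: [4.8, 12.2, 4.2]
gripper_width: 0.751
grasp_force: 6.6
```

```bash
cat >> h.py <<'E'
def crate():
    p,d=r.get_image("top");W=cloud("top",d.astype(float));h=cv2.cvtColor(p,cv2.COLOR_RGB2HSV)
    m=(d>0)&(h[...,0]>100)&(h[...,0]<130)&(h[...,1]>120)&(W[...,2]>188)&(W[...,2]<210)
    m&=np.hypot(W[...,0]-600,W[...,1]-100)<250
    c,s,a=rect(W[m]);q=c-B0
    if s[0]<s[1]: a-=90
    print("crate bay xy",np.round([q@bx[:2],q@by[:2]],1),"size",s,"yaw err deg",round((a-90-np.degrees(YB)+90)%180-90,2),"z",np.median(W[m][:,2]));return p
E
python3 - <<'E'
from h import *
where();p=crate()
for y in(92,88,150):
    t=pb(-241,y,30);print(y,step(t,side(33)))
E
```

```text
t 5.15 bay xyz [-241.5  102.    28.6] F [ 4.8 12.2  4.2] q [-0.45  1.12 -0.35  1.59  0.75  1.1  -1.46]
crate bay xy [-225.3   11. ] size [150.6  80.2] yaw err deg 0.63 z 197.75216102872093
92 (array([-0.0093,  0.0004,  0.0041]), array([ 0.39, -1.03,  0.07]))
88 (array([-0.0127,  0.0004,  0.0062]), array([ 0.39, -1.03,  0.07]))
150 (array([ 0.0399,  0.0007, -0.0266]), array([ 0.39, -1.03,  0.07]))
```

>>> arm_command:
  dp:
    - [-0.0025,0,0.0012]
    - [-0.005,0,0.0025]
    - [-0.0075,0,0.004]
    - [-0.0095,0,0.0055]
    - [-0.0095,0,0.0055]
    - [-0.0095,0,0.0055]
  rotation:
    - [0,0,0]
    - [0,0,0]
    - [0,0,0]
    - [0,0,0]
    - [0,0,0]
    - [0,0,0]
  jaw: [0.25,0.25,0.25,0.25,0.25,0.25]

```text
t: 5.7
eef_pos: [513.8, 177.2, 28.7]
orientation: [2.115, 1.715, -0.604]
contact_force: [2.7, 11.7, 2.1]
gripper_width: 0.748
grasp_force: 5.9
```

Run:
```python
from h import *
where();p=crate()
for a in((-241,165,60),(-245,190,280)):
    t=pb(*a);print(a,step(t,side(33)))
```

```text
t 5.7 bay xyz [-242.1   90.4   28.7] F [ 2.7 11.7  2.1] q [-0.44  1.11 -0.34  1.62  0.76  1.08 -1.46]
crate bay xy [-226.2   -0.8] size [150.3  80.2] yaw err deg 0.4 z 197.63726192263573
(-241, 165, 60) (array([ 0.0466,  0.0016, -0.0661]), array([ 0.29, -0.95,  0.09]))
(-245, 190, 280) (array([-0.0489, -0.0016, -0.2659]), array([ 0.29, -0.95,  0.09]))
```

>>> arm_command:
  dp:
    - [0.017,0,-0.011]
    - [0.034,0,-0.022]
    - [0.034,0,-0.022]
    - [0.014,0,-0.053]
    - [-0.006,0,-0.084]
    - [-0.026,0,-0.116]
    - [-0.046,0,-0.147]
    - [-0.066,0,-0.178]
    - [-0.086,0,-0.209]
    - [-0.106,0,-0.235]
    - [-0.116,0,-0.255]
    - [-0.116,0,-0.255]
  rotation:
    - [0,0,0]
    - [0,0,0]
    - [0,0,0]
    - [0,0,0]
    - [0,0,0]
    - [0,0,0]
    - [0,0,0]
    - [0,0,0]
    - [0,0,0]
    - [0,0,0]
    - [0,0,0]
    - [0,0,0]
  jaw: [0.25,0.25,0.25,0.25,0.25,0.25,0.25,0.25,0.25,0.25,0.25,0.25]

```text
t: 6.75
eef_pos: [521.2, 210.5, 310.5]
orientation: [2.112, 1.703, -0.612]
contact_force: [0.5, 0.2, 0.7]
gripper_width: 0.752
grasp_force: 0.0
```

Run:
```python
from h import *
where()
R=rear(18)
print(step(pb(-370,0,290),R))
print(step(pb(-350,0,33),R,pb(-370,0,290),R))
```

```text
t 6.75 bay xyz [-241.9  124.6  310.5] F [0.5 0.2 0.7] q [-0.45  0.77 -0.42  1.41  0.56  1.57 -1.21]
(array([-0.0944, -0.1282,  0.0838]), array([-38.33,  11.79, -81.7 ]))
(array([0.0604, 0.    , 0.2506]), array([0., 0., 0.]))
```

Run:
```python
from h import *
print(step(pb(-345,0,310),rear(18)))
```

```text
(array([-0.105 , -0.103 ,  0.0671]), array([-38.33,  11.79, -81.7 ]))
```

>>> arm_command:
  dp:
    - [-0.105,-0.103,0.067]
    - [-0.105,-0.103,0.067]
    - [-0.105,-0.103,0.067]
    - [-0.105,-0.103,0.067]
    - [-0.105,-0.103,0.067]
    - [-0.105,-0.103,0.067]
    - [-0.105,-0.103,0.067]
    - [-0.105,-0.103,0.067]
    - [-0.105,-0.103,0.067]
    - [-0.105,-0.103,0.067]
    - [-0.105,-0.103,0.067]
    - [-0.105,-0.103,0.067]
    - [-0.105,-0.103,0.067]
    - [-0.105,-0.103,0.067]
    - [-0.105,-0.103,0.067]
    - [-0.105,-0.103,0.067]
  rotation:
    - [-38.3,11.8,-81.7]
    - [-38.3,11.8,-81.7]
    - [-38.3,11.8,-81.7]
    - [-38.3,11.8,-81.7]
    - [-38.3,11.8,-81.7]
    - [-38.3,11.8,-81.7]
    - [-38.3,11.8,-81.7]
    - [-38.3,11.8,-81.7]
    - [-38.3,11.8,-81.7]
    - [-38.3,11.8,-81.7]
    - [-38.3,11.8,-81.7]
    - [-38.3,11.8,-81.7]
    - [-38.3,11.8,-81.7]
    - [-38.3,11.8,-81.7]
    - [-38.3,11.8,-81.7]
    - [-38.3,11.8,-81.7]
  jaw: [0.1,0.1,0.1,0.1,0.1,0.1,0.1,0.1,0.1,0.1,0.1,0.1,0.1,0.1,0.1,0.1]

```text
t: 8.08
eef_pos: [393.0, 109.3, 306.4]
orientation: [0.3, 2.82, -0.056]
contact_force: [-1.1, -0.6, -0.2]
gripper_width: 0.901
grasp_force: 0.0
```

Run:
```python
from h import *
where()
print(step(pb(-345,0,33),rear(18)))
```

```text
t 8.08 bay xyz [-346.    -1.3  306.4] F [-1.1 -0.6 -0.2] q [ 0.09  0.33 -0.85  2.3   0.92  0.64 -0.11]
(array([0.0817, 0.003 , 0.2609]), array([-0.38, -0.4 ,  0.02]))
```

>>> arm_command:
  dp:
    - [0.012,0,0.038]
    - [0.024,0.001,0.076]
    - [0.036,0.001,0.115]
    - [0.048,0.002,0.153]
    - [0.06,0.002,0.19]
    - [0.07,0.003,0.222]
    - [0.077,0.003,0.246]
    - [0.082,0.003,0.26]
    - [0.082,0.003,0.261]
    - [0.082,0.003,0.261]
    - [0.082,0.003,0.261]
  rotation:
    - [0,0,0]
    - [0,0,0]
    - [0,0,0]
    - [0,0,0]
    - [-0.2,-0.2,0]
    - [-0.4,-0.4,0]
    - [-0.4,-0.4,0]
    - [-0.4,-0.4,0]
    - [-0.4,-0.4,0]
    - [-0.4,-0.4,0]
    - [-0.4,-0.4,0]
  jaw: [0.1,0.1,0.1,0.1,0.1,0.1,0.1,0.1,0.1,0.1,0.1]

```text
t: 9.0
eef_pos: [392.5, 111.0, 31.0]
orientation: [0.295, 2.819, -0.047]
contact_force: [1.0, 0.4, 0.4]
gripper_width: 0.901
grasp_force: 0.0
```

Run:
```python
from h import *
where();p=crate()
for x in(-325,-270,-220): print(x,step(pb(x,0,32),rear(18)))
```

```text
t 9.0 bay xyz [-3.469e+02  3.000e-01  3.100e+01] F [1.  0.4 0.4] q [-0.02  1.2  -0.97  2.56  1.99  1.23 -1.26]
crate bay xy [-226.1   58. ] size [32.8 78.9] yaw err deg 89.98 z 197.91729343671244
-325 (array([-0.019 , -0.0005,  0.0074]), array([ 0.07, -0.02,  0.17]))
-270 (array([-0.0714, -0.0007,  0.0244]), array([ 0.07, -0.02,  0.17]))
-220 (array([-0.1189, -0.0009,  0.0399]), array([ 0.07, -0.02,  0.17]))
```

>>> arm_command:
  dp:
    - [-0.01,0,0.0035]
    - [-0.019,0,0.0065]
    - [-0.025,0,0.008]
    - [-0.029,0,0.0093]
    - [-0.033,0,0.0106]
    - [-0.037,0,0.012]
    - [-0.041,0,0.0132]
    - [-0.045,0,0.0145]
    - [-0.049,0,0.016]
    - [-0.053,0,0.0172]
    - [-0.057,0,0.0185]
    - [-0.061,0,0.02]
    - [-0.065,0,0.0212]
    - [-0.069,0,0.0225]
    - [-0.073,0,0.0238]
    - [-0.077,0,0.025]
    - [-0.081,0,0.0264]
    - [-0.085,0,0.0277]
    - [-0.085,0,0.0277]
  rotation:
    - [0,0,0]
    - [0,0,0]
    - [0,0,0]
    - [0,0,0]
    - [0,0,0]
    - [0,0,0]
    - [0,0,0]
    - [0,0,0]
    - [0,0,0]
    - [0,0,0]
    - [0,0,0]
    - [0,0,0]
    - [0,0,0]
    - [0,0,0]
    - [0,0,0]
    - [0,0,0]
    - [0,0,0]
    - [0,0,0]
    - [0,0,0]
  jaw: [0.1,0.1,0.1,0.1,0.1,0.1,0.1,0.1,0.1,0.1,0.1,0.1,0.1,0.1,0.1,0.1,0.1,0.1,0.1]

```text
t: 10.63
eef_pos: [475.6, 94.5, 36.3]
orientation: [0.281, 2.823, -0.038]
contact_force: [-18.3, 3.7, 12.3]
gripper_width: 0.895
grasp_force: 9.9
```

Run:
```python
from h import *
where();p=crate();cv2.imwrite("pics/t2.png",p[100:320,140:400,::-1].repeat(2,0).repeat(2,1))
for x in(-200,-130): print(x,step(pb(x,0,32),rear(18)))
```

```text
t 10.63 bay xyz [-262.2    1.6   36.3] F [-18.3   3.7  12.3] q [ 0.13  1.12 -0.9   2.34  1.95  1.01 -0.9 ]
crate bay xy [-174.7    0.7] size [150.6  79.2] yaw err deg 0.85 z 197.77576437342125
-200 (array([-0.058 , -0.0024,  0.0227]), array([ 0.43, -0.49,  0.67]))
-130 (array([-0.1247, -0.0034,  0.0438]), array([ 0.43, -0.49,  0.67]))
```

View pics/t2.png

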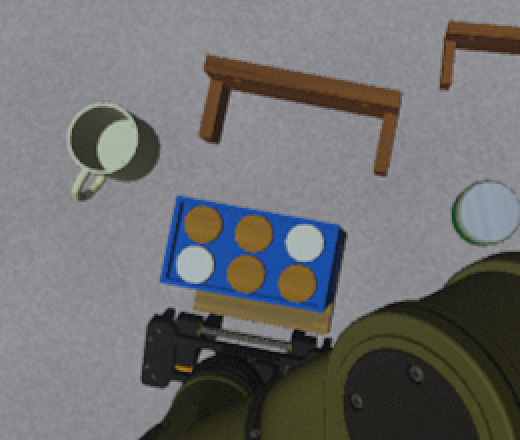

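The crate is square in front of the bay, with its top at crop (250,250). The arm's elbow covers the place of the sauce bottle at (460,342), so I'll check that from the scene camera.

Run:
```python
from h import *
p,d=r.get_image("scene");cv2.imwrite("pics/s1.png",p[60:300,150:450,::-1].repeat(2,0).repeat(2,1))
```

```text
(no output)
```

View pics/s1.png

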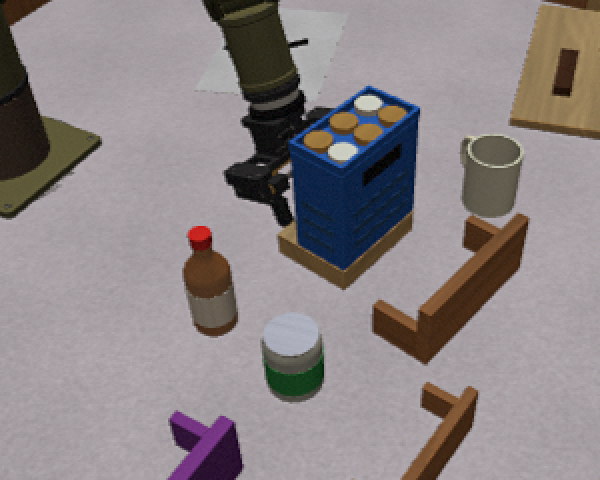

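The sauce bottle (210,280), tin (293,355) and mug are untouched, the elbow is high above them, and the fingers are on the skid. Continuing.

>>> arm_command:
  dp:
    - [-0.004,0,0.0015]
    - [-0.008,0,0.003]
    - [-0.012,0,0.0044]
    - [-0.016,0,0.0056]
    - [-0.02,0,0.007]
    - [-0.024,-0.001,0.0083]
    - [-0.028,-0.001,0.0096]
    - [-0.032,-0.001,0.011]
    - [-0.036,-0.001,0.0122]
    - [-0.04,-0.001,0.0135]
    - [-0.044,-0.001,0.0148]
    - [-0.048,-0.001,0.016]
    - [-0.052,-0.001,0.0174]
    - [-0.056,-0.001,0.0187]
    - [-0.06,-0.001,0.02]
    - [-0.064,-0.001,0.0213]
    - [-0.068,-0.001,0.0226]
    - [-0.07,-0.001,0.0232]
  rotation:
    - [0,0,0.1]
    - [0,0,0.2]
    - [0,0,0.3]
    - [0,0,0.4]
    - [0,0,0.5]
    - [0,0,0.6]
    - [0,0,0.7]
    - [0,0,0.7]
    - [0,0,0.7]
    - [0,0,0.7]
    - [0,0,0.7]
    - [0,0,0.7]
    - [0,0,0.7]
    - [0,0,0.7]
    - [0,0,0.7]
    - [0,0,0.7]
    - [0,0,0.7]
    - [0,0,0.7]
  jaw: [0.1,0.1,0.1,0.1,0.1,0.1,0.1,0.1,0.1,0.1,0.1,0.1,0.1,0.1,0.1,0.1,0.1,0.1]

```text
t: 12.23
eef_pos: [547.0, 79.8, 35.9]
orientation: [0.298, 2.821, -0.034]
contact_force: [-19.8, 4.0, 12.4]
gripper_width: 0.897
grasp_force: 10.1
```

Run:
```python
from h import *
where();p=crate()
for x in(-150,-127): print(x,step(pb(x,0,32),rear(18)))
```

```text
t 12.23 bay xyz [-189.2    2.1   35.9] F [-19.8   4.   12.4] q [ 0.19  1.1  -0.85  2.15  1.86  0.88 -0.64]
crate bay xy [-102.     0.3] size [150.5  80.1] yaw err deg 0.11 z 197.70035550546436
-150 (array([-0.0355, -0.0022,  0.0153]), array([ 0.47, -0.43, -0.09]))
-127 (array([-0.0574, -0.0022,  0.0223]), array([ 0.47, -0.43, -0.09]))
```

>>> arm_command:
  dp:
    - [-0.004,0,0.0013]
    - [-0.008,0,0.0026]
    - [-0.012,0,0.004]
    - [-0.016,0,0.0053]
    - [-0.02,-0.001,0.0066]
    - [-0.024,-0.001,0.008]
    - [-0.028,-0.001,0.0092]
    - [-0.032,-0.001,0.0105]
    - [-0.036,-0.001,0.0118]
    - [-0.04,-0.001,0.013]
    - [-0.044,-0.001,0.0145]
    - [-0.047,-0.001,0.0155]
    - [-0.05,-0.001,0.0165]
    - [-0.052,-0.001,0.0171]
    - [-0.054,-0.001,0.0178]
    - [-0.055,-0.001,0.0181]
    - [-0.056,-0.001,0.0184]
  rotation:
    - [0,0,0]
    - [0,0,0]
    - [0,0,0]
    - [0,0,0]
    - [0,0,0]
    - [0,0,0]
    - [0,0,0]
    - [0,0,0]
    - [0,0,0]
    - [0,0,0]
    - [0,0,0]
    - [0,0,0]
    - [0,0,0]
    - [0,0,0]
    - [0,0,0]
    - [0,0,0]
    - [0,0,0]
  jaw: [0.1,0.1,0.1,0.1,0.1,0.1,0.1,0.1,0.1,0.1,0.1,0.1,0.1,0.1,0.1,0.1,0.1]

```text
t: 13.7
eef_pos: [604.2, 67.0, 35.9]
orientation: [0.299, 2.82, -0.034]
contact_force: [-21.6, 4.9, 15.2]
gripper_width: 0.896
grasp_force: 11.1
```

Run:
```python
from h import *
where();p=crate()
```

```text
t 13.7 bay xyz [-130.7    1.6   35.9] F [-21.6   4.9  15.2] q [ 0.21  1.09 -0.81  2.    1.75  0.8  -0.43]
crate bay xy [-43.7  -0.4] size [150.4  80.4] yaw err deg 0.04 z 197.68302316379845
```

>>> arm_command:
  dp:
    - [-0.001,0,0.0003]
    - [-0.002,0,0.0006]
    - [-0.003,0,0.001]
    - [-0.004,0,0.0013]
    - [-0.005,0,0.0016]
    - [-0.005,0,0.0016]
  rotation:
    - [0,0,0]
    - [0,0,0]
    - [0,0,0]
    - [0,0,0]
    - [0,0,0]
    - [0,0,0]
  jaw: [0.1,0.1,0.1,0.1,0.1,0.1]

```text
t: 14.25
eef_pos: [608.3, 66.1, 35.9]
orientation: [0.299, 2.822, -0.034]
contact_force: [-23.9, 4.3, 16.4]
gripper_width: 0.897
grasp_force: 12.0
```

Run:
```python
from h import *
where();p=crate()
```

```text
t 14.25 bay xyz [-126.4    1.6   35.9] F [-23.9   4.3  16.4] q [ 0.21  1.09 -0.8   1.98  1.74  0.79 -0.41]
crate bay xy [-39.4  -0.1] size [150.8  80.7] yaw err deg -0.03 z 197.60022571701478
```

>>> arm_command:
  dp:
    - [-0.001,0,0.0003]
    - [-0.002,0,0.0006]
    - [-0.003,0,0.001]
    - [-0.003,0,0.001]
  rotation:
    - [0,0,0]
    - [0,0,0]
    - [0,0,0]
    - [0,0,0]
  jaw: [0.1,0.1,0.1,0.1]

```text
t: 14.63
eef_pos: [608.6, 66.1, 35.8]
orientation: [0.298, 2.826, -0.033]
contact_force: [-32.4, 5.3, 23.5]
gripper_width: 0.896
grasp_force: 16.1
```

Run:
```python
from h import *
where();p=crate();print(step(pb(-180,0,36),rear(18)),step(pb(-200,0,200),rear(18)))
```

```text
t 14.63 bay xyz [-126.2    1.7   35.8] F [-32.4   5.3  23.5] q [ 0.21  1.09 -0.8   1.98  1.73  0.79 -0.4 ]
crate bay xy [-39.5  -0.3] size [150.3  80.7] yaw err deg 0.07 z 197.3928117936659
(array([ 0.0514, -0.0015, -0.0161]), array([ 0.5 , -0.77, -0.  ])) (array([ 2.190e-02, -1.000e-04, -1.787e-01]), array([ 0.5 , -0.77, -0.  ]))
```

The crate didn't move and the force rose, so it is firmly against the board. Next I back off and rise.

>>> arm_command:
  dp:
    - [0.004,0,-0.001]
    - [0.015,0,-0.005]
    - [0.032,0,-0.01]
    - [0.051,0,-0.016]
    - [0.07,0,-0.022]
    - [0.07,0,-0.022]
    - [0.06,0,-0.055]
    - [0.05,0,-0.09]
    - [0.04,0,-0.125]
    - [0.03,0,-0.16]
    - [0.022,0,-0.179]
    - [0.022,0,-0.179]
    - [0.022,0,-0.179]
  rotation:
    - [0,0,0]
    - [0,0,0]
    - [0,0,0]
    - [0,0,0]
    - [0,0,0]
    - [0,0,0]
    - [0,0,0]
    - [0,0,0]
    - [0,0,0]
    - [0,0,0]
    - [0,0,0]
    - [0,0,0]
    - [0,0,0]
  jaw: [0.1,0.1,0.1,0.1,0.1,0.1,0.1,0.1,0.1,0.1,0.1,0.1,0.1]

```text
t: 15.77
eef_pos: [546.2, 75.8, 199.5]
orientation: [0.312, 2.803, -0.044]
contact_force: [-0.4, 0.6, 0.5]
gripper_width: 0.902
grasp_force: 0.0
```

Run:
```python
from h import *
where();p=crate();s,_=r.get_image("scene");cv2.imwrite("pics/end.png",s[60:300,150:450,::-1].repeat(2,0).repeat(2,1))
```

```text
t 15.77 bay xyz [-189.2   -1.9  199.5] F [-0.4  0.6  0.5] q [ 0.24  0.75 -0.92  2.1   1.38  0.79 -0.26]
crate bay xy [-39.4  -0.3] size [150.5  80.5] yaw err deg 0.01 z 197.60654508284767
```

View pics/end.png

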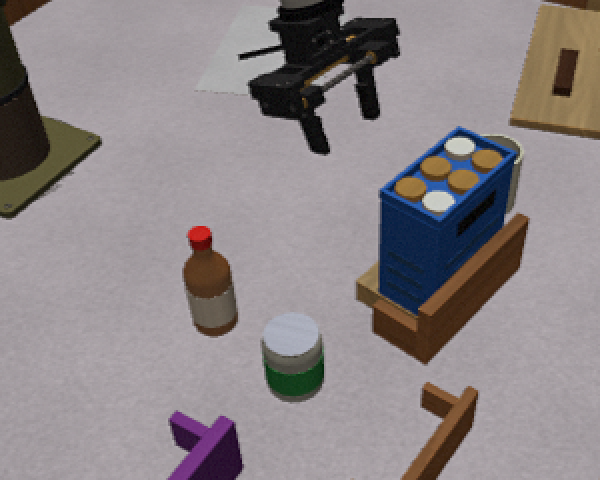

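The crate stands home in the bay at (445,230). The hand is clear at (320,80), and the sauce bottle, tin and mug are in their places.

```bash
python3 -c "
from bench import r
print(r.close_job())"
```

```text
the job is handed in; nothing more can be done
None
```

The job is handed in at about 16 s: by camera the crate stands square in its bay, hard against the back board (0.3 mm off centre, under 0.1° out), the mug, sauce bottle and tin are where they were, and the hand is clear of everything.

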